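# Open the safety cap of the urn descaler

## Robot

A 7-joint arm with a two-finger parallel gripper is mounted at the origin on a cart in front of the work surface, level with it; the furniture and walls round the work are solid. World frame = base frame: x ahead of the robot, y to its left, z up, the work surface at z = 0. Lengths are in m, angles in degrees, forces in N, time in s.
With the tool pointing down it reaches from about 0.425 to 0.875 m from the base axis. Payload 4.7 kg.
Tool frame: the origin (TCP) lies midway between the tips of the shut fingers; the grasp point (between the pads) lies 19 mm behind it; z points along the fingers, y is the line along which they close (so a half turn about z gives the same grasp; the last joint's range is limited). The gripper opens to 87 mm and grips with 3 to 60 N. Pads are 19 mm wide; open, the fingers measure 117 mm over their backs; the gripper's body (75 mm by 190 mm) begins 51 mm behind the grasp point.
Start: joints at [-65.655, 18.392, -4.016, 83.108, 1.295, 78.541, -3.26], TCP at [0.26, 0.596, 0.223] pointing down, gripper open.
Joint ranges: [-163.93, 163.93], [-17.29, 119.83], [-79.2, 71.16], [3.27, 140.29], [-89.18, 269.18], [5.43, 117.66], [-154.24, 154.24]. Speed limits (degrees/s): [147.25, 147.25, 180, 180, 180, 180, 180].

## Interface

Orientations are given as [roll, pitch, yaw] about the fixed x, y, z axes, in that order (R = Rz(yaw) Ry(pitch) Rx(roll)).
In Python, from cell import env gives the robot as it stands.
- The arm moves only by the tool step_arm, never from a script. Its argument "moves" is a list of rows, each an object with "dp": the shift along the tool's x, y, z in mm, a list of three; "dr": the turn, a rotation vector about the tool's x, y, z in rad, a list of three; "fingers": the closure, from 0 (fully open) to 1 (shut). In form: [{"dp": [dx, dy, dz], "dr": [ax, ay, az], "fingers": fingers}, ...]. A call has exactly 5 rows; each row shifts and turns the commanded pose from where the row before left it, along the tool's axes as they then stand; what a row does not reach is not made up. A row lasts 1/8 s, in which the tool goes at most 62.5 mm and 10.7 degrees, less where a joint would pass 70% of its speed; a pose out of reach is approached as far as the arm can. A call with a gripper value outside its range is refused whole. The fingers move at their own pace and stop on an object; "squeeze" is the grip in N (left out, the last holds). Time passes only in rows, so rows that do not move let the fingers close, or fill a call up. It gives the time, the measured TCP pose, the force, the opening and the grip force at its end, in the units of the state.
- env.get_obs(): the state, without advancing time (a new reading comes with each control period).
- env.read_camera(name): name is "scene" or "top"; returns the picture (384x512x3 uint8, red, green, blue); there is no depth.
- env.camera_model(name): a dict with "fx", "fy", "cx", "cy" (pixels), "R" (3x3) and "t" (3): a world point X has camera coordinates R X + t. Camera axes: x right, y down, z forward; pixel columns grow to the right and rows downward; lengths in m; the calibration is good to about 2 mm. A picture is of the moment at which its call begins. camera_model takes no time and is no camera call.
- env.sign_off(): hands the job in; it is judged then, once.
The state is a dict: "time_s": time; "qpos": joint angles; "joint_velocities": joint speeds; "effort": joint torques, N m; "tool_pos": TCP position; "tool_rot": TCP orientation; "force": force on the tool from outside, world axes, zero at the start; "wrist_torque": the same for the moment, N m; "grip_width": finger opening in m; "grasp_force": force on a finger pad.
Only numpy, scipy, OpenCV 4.12 (cv2) and the standard library are available. Lean on these libraries where they do the work, as an engineer would, in place of code of your own. Each camera call takes 0.05 s, during which the arm holds its last target. There are 200 camera calls.

## Task

The coffee urn is due for descaling and a colleague needs a tablet from the tub with the orange cap: press its push-and-turn safety cap down, twist it free counter-clockwise, and lift it off. Finish still gripping the cap, held level and still straight above the open mouth, some five centimetres clear of it. Leave the green-capped tub and everything else on the counter alone.

Things in the scene. Friction and masses are not known exactly. Their poses are not given: they have to be found in the camera images.
- descaler_tub: White round tub, blue band, 78 mm across up to 86 mm height, clamped on a 104 mm square steel foot plate bolted to the counter: it cannot move. Origin: centre of the plate's underside, on the counter; z up the tub's axis. It narrows to a 54 mm collar at 106 to 120 mm. A small black pointer on the collar, towards the tub's +x, shows where the cap's white mark stands when the cap is free.
- tub_mouth (a point): Centre of the descaler tub's open mouth, on its axis, 146 mm above the counter. The neck is 34 mm across, 44 mm over the three bayonet lugs that lock the cap. The locked cap's skirt ends 20 mm below the mouth and 6 mm above the collar; the fingers may reach 15 mm below the skirt.
- descaler_cap: Orange ribbed round cap, 54 mm across, 31.5 mm tall, 50 g. Origin: centre of its underside (open skirt); z up; +x towards the white mark on top. Locked: origin 126 mm above the tub's, +x 60 degrees clockwise (from above) of the tub's +x. Free after a 60 degree counter-clockwise turn (52 to 68; hard stop beyond), then lifts straight off. Grip it round the ribs at any yaw.
- cap_liner (a joint): Spring liner inside the cap, m: 0 when the cap is locked, about 0.004 to 0.006 when it is pressed, -0.004 when the cap is off. The spring pushes the cap up with about 4 N when locked, 8 N at 4 mm, 10 N at the hard stop 6 mm down. Notches 4 mm deep block turning: press the cap 5 to 6 mm down and keep it down while turning. Not pressed, it can be neither turned nor lifted.
- cleaner_tub: A second tub of the same shape and size, with a grey band and a fixed green cap (top at 157.5 mm), on the same kind of bolted foot plate; to be left untouched. Origin at the centre of its underside, z up.
- sugar_dish: Small glass dish of sugar cubes, 74 mm across, 30 mm tall, loose; origin at the centre of its underside.
- salt_shaker: Salt shaker, 39 mm across, 76 mm tall, loose; origin at the centre of its underside.
- table_cup: White ceramic cup, 76 x 94 x 62 mm, loose; origin at the centre of its underside.
- calculator: Red desk calculator, 150 x 105 x 18 mm, loose, lying flat; origin at the centre of its underside.
Not all that is in view belongs to the job. Several things have the shape of the descaler_cap; the one meant has the colours described above.

How it is judged (in metres and radians):
On the way, in this order (a step that is already met when the one before it is completed fails the run):
1. the orange cap is gripped and pressed down, still at its locked angle (z of descaler_cap in the frame of descaler_tub below 0.1225 m and angle between the x axis of descaler_cap and the x axis of descaler_tub, either way round above 0.85 rad and contact force between the fingers and descaler_cap above 1 N), for 0.05 s.
2. the cap is turned counter-clockwise to its free position, still on the neck (angle between the x axis of descaler_cap and the x axis of descaler_tub, either way round below 0.2 rad and z of descaler_cap in the frame of descaler_tub below 0.135 m), for 0.05 s.
At the end, for the whole second after the job is handed in: The cap is gripped by the fingers, off the tub and touching it nowhere, its underside 25 to 110 mm above the mouth, its centre within 25 mm of the tub's axis, tilted less than 0.25 rad, upright way up, and at rest (under 0.03 m/s) through the last second (z of descaler_cap in the frame of descaler_tub between 0.171 and 0.256 m and horizontal distance between descaler_cap and descaler_tub below 0.025 m and angle between descaler_cap's own z axis and vertical below 0.25 rad and linear speed of descaler_cap below 0.03 m/s and contact force between the fingers and descaler_cap above 1 N and contact force between descaler_cap and descaler_tub below 0.05 N); the arm keeps its last pose, push and grip.
It fails at once if the green-capped tub is touched (contact force between any of the fingers, the arm and cleaner_tub above 1 N).
It fails at once if a bystander is shifted by more than 15 mm (distance of any of sugar_dish, salt_shaker, table_cup, calculator from where it was at the start of the episode above 0.015 m).
It also fails if it takes over 42 s, if anything falls off the work surface, if the arm or the gripper's body presses on something with over 40 N, if the wrist force passes 120 N, or if a joint passes its speed limit or range.

## Working session

There is one attempt and no reset: what is moved stays moved. The work goes in short steps, Python scripts to look and compute and a tool call to move; the robot and the scene stay as the last step left them, time stands still between calls to the robot, and variables do not carry over. Pictures are saved under pics/ and viewed, at most 10 in all, crops included, and the job is handed in when it is done.

Besides the shell and the picture viewer there is one more tool, called after ">>>" in YAML: its name, and indented under it one key for each argument. step_arm: Moves the arm, as the interface text tells. Its arguments: {"type":"object","properties":{"moves":{"type":"array","items":{"type":"object","properties":{"dp":{"type":"array","items":{"type":"number"}},"dr":{"type":"array","items":{"type":"number"}},"fingers":{"type":"number"}}}},"squeeze":{"type":"number"}},"required":["moves"]}

```bash
mkdir -p pics
python3 - <<'E'
from cell import env
import cv2,json
for n in("scene","top"):
    cv2.imwrite(f"pics/{n}0.png",env.read_camera(n)[:,:,::-1]); m=env.camera_model(n); print(n,m)
o=env.get_obs(); print(o)
E
```

```text
scene {'fx': 478.2682188058043, 'fy': 478.2682188058043, 'cx': 264.71655844829894, 'cy': 195.0838977127509, 'R': array([[ 0.54732692, -0.8367578 , -0.01642038],
       [-0.43926361, -0.27051325, -0.85666216],
       [ 0.71237682,  0.47608714, -0.51561643]]), 't': array([-0.3508922 ,  0.31965376,  0.68085229])}
top {'fx': 409.54934335189927, 'fy': 409.54934335189927, 'cx': 247.63300869785695, 'cy': 187.13692324358544, 'R': array([[ 2.25295578e-02, -9.99739569e-01,  3.63511925e-03],
       [-9.90145556e-01, -2.28157514e-02, -1.38170975e-01],
       [ 1.38217929e-01, -4.86366200e-04, -9.90401720e-01]]), 't': array([-0.06795664,  0.57031189,  1.05268218])}
{'time_s': 0.1, 'qpos': array([-65.65445499,  18.43462052,  -4.01597603,  83.16783739,
         1.29591848,  78.54024447,  -3.26187728]), 'joint_velocities': array([ 0.10989624, -0.11873639,  0.01867206, -0.08478191, -0.03168242,
       -0.05555371, -0.03180983]), 'effort': array([-3.83484403e-04, -4.92577100e+01, -4.06015115e-01, -3.13394308e+01,
       -6.41924841e-02,  3.96378385e-02,  7.63962043e-05]), 'tool_pos': array([0.25942893, 0.59544864, 0.22157377]), 'tool_rot': array([-1.79902582e+02,  6.18650029e-03,  1.56462781e+02]), 'force': array([-0.29229173, -0.43704242,  0.40639293]), 'wrist_torque': array([ 0.02329582, -0.04177418,  0.02067143]), 'grasp_force': 0.0, 'grip_width': 0.0872509021200064}
```

View pics/scene0.png

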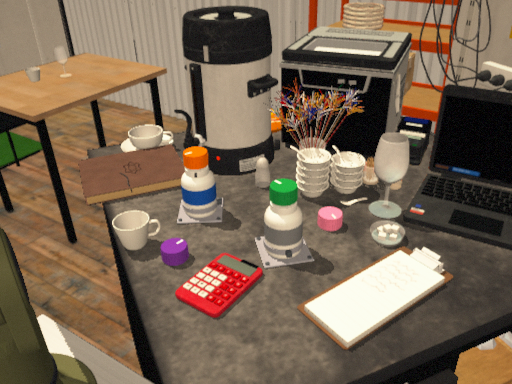

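View pics/top0.png

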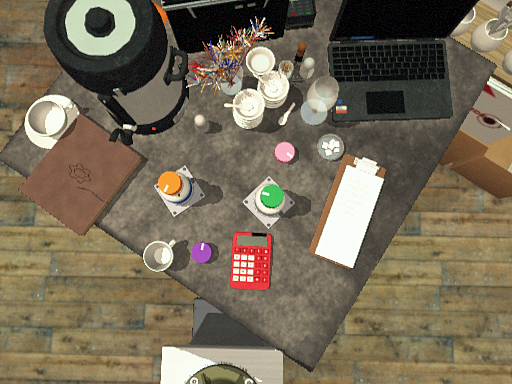

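The scene view has the orange cap at (196,160) on its tub and the green one at (284,195). In the top view they are at (172,183) and (271,196). The urn stands up-left at (150,90), and the cup, at (158,256), is near the robot side.

```bash
cat > h.py <<'E'
import numpy as np,cv2
from cell import env
def ray(n,uv):
    m=env.camera_model(n); R=np.array(m['R']);t=np.array(m['t'])
    return -R.T@t, R.T@np.array([(uv[0]-m['cx'])/m['fx'],(uv[1]-m['cy'])/m['fy'],1])
def plane(n,uv,z):
    c,d=ray(n,uv); return c+d*(z-c[2])/d[2]
def proj(n,X):
    m=env.camera_model(n); p=np.array(m['R'])@X+m['t']; return m['fx']*p[0]/p[2]+m['cx'],m['fy']*p[1]/p[2]+m['cy']
def blob(img,lo,hi,roi,smin=150):
    hsv=cv2.cvtColor(img,cv2.COLOR_RGB2HSV); k=cv2.inRange(hsv,(lo,smin,60),(hi,255,255))
    r=np.zeros_like(k); x0,y0,x1,y1=roi; r[y0:y1,x0:x1]=k[y0:y1,x0:x1]
    c=max(cv2.findContours(r,cv2.RETR_EXTERNAL,cv2.CHAIN_APPROX_NONE)[0],key=cv2.contourArea)
    return c
E
python3 - <<'E'
from h import *
top=env.read_camera("top");sc=env.read_camera("scene")
for nm,lo,hi,rt,rs in(("orange",5,20,(150,160,200,210),(175,140,220,180)),("green",45,80,(250,175,295,220),(260,175,310,215))):
    c=blob(top,lo,hi,rt); (u,v),r=cv2.minEnclosingCircle(c); print(nm,u,v,r,cv2.contourArea(c),cv2.boundingRect(c))
    P=plane("top",(u,v),.1575); print("top-plane",P, "mid", plane("top",(u,v),.15))
    c2=blob(sc,lo,hi,rs); x,y,w,h=cv2.boundingRect(c2); print(x,y,w,h)
    # scene predicted for cap axis
    print(proj("scene",P), proj("scene",P-[0,0,.0315]))
a=cv2.resize(top[155:220,140:220],None,fx=6,fy=6,interpolation=cv2.INTER_CUBIC)
b=cv2.resize(sc[140:230,165:235],None,fx=4,fy=4,interpolation=cv2.INTER_CUBIC)
out=np.zeros((400,780,3),np.uint8); out[:390,:480]=a; out[:360,490:770]=b
cv2.imwrite("pics/crop.png",out[:,:,::-1])
E
```

```text
orange 169.6290283203125 182.6290283203125 12.182233810424805 412.5 (158, 171, 24, 24)
top-plane [0.56182438 0.13087273 0.1575    ] mid [0.56292202 0.13231409 0.15      ]
183 146 26 23
(np.float64(194.70601523636174), np.float64(151.19949838258748)) (np.float64(195.98982228048692), np.float64(163.8279179225657))
green 271.8266296386719 195.7914581298828 11.292168617248535 317.5 (261, 185, 22, 22)
top-plane [ 0.53588676 -0.11269003  0.1575    ] mid [ 0.53678262 -0.11314336  0.15      ]
270 179 27 26
(np.float64(282.3065475739175), np.float64(184.67977980046072)) (np.float64(282.2659594045093), np.float64(198.5305784562821))
```

View pics/crop.png

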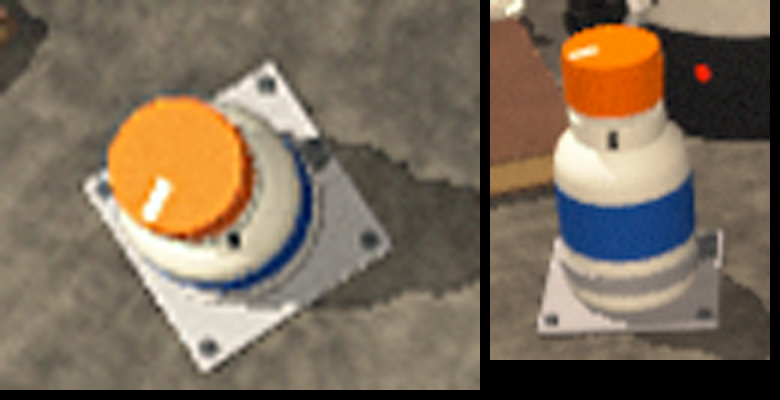

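The crop shows the orange cap centred near top pixel (170,183), with its white mark at lower left (166,188). The black collar pointer is at the lower right, so the cap is locked. I still need the urn clearance and a check on the plate.

Run:
```python
from h import *
c=np.mean([plane("top",((u+.5)/6-.5+140,(v+.5)/6-.5+155),.006)[:2] for u,v in((85,185),(268,62),(390,245),(205,372))],0);print("plate",c)
P=plane("top",(169.9,182.4),.1575);M=plane("top",(166,188),.1575);print(P,M,np.degrees(np.arctan2(*(M-P)[1::-1])))
def tri(a,b):
    c1,d1=ray("top",a);c2,d2=ray("scene",b);s=np.linalg.lstsq(np.c_[d1,-d2],c2-c1,rcond=None)[0];return (c1+d1*s[0]+c2+d2*s[1])/2
print("urn base near",plane("scene",(238,173),0),plane("scene",(210,165),0),plane("scene",(270,158),0),"red dot",tri((154,127),(220,155)))
print("tap lever",tri((130,110),(180,113)),tri((117,137),(185,140)))
print("lid centre",tri((97,32),(228,15)))
c,r=np.array([.562,.1315]),.1
print(proj("scene",np.array([.562,.1315,.126])))
```

```text
plate [0.56285616 0.13298065]
[0.56238978 0.13025557 0.1575    ] [0.54874011 0.13885194 0.1575    ] 147.79788278933884
urn base near [ 7.62289602e-01  1.66259321e-01 -1.11022302e-16] [0.75946032 0.26150138 0.        ] [0.88418641 0.14081327 0.        ] red dot [0.72568768 0.1968629  0.06197614]
tap lever [0.70726994 0.25486397 0.17750824] [0.68654894 0.28004999 0.10085229]
lid centre [0.81806117 0.22799905 0.39476556]
(np.float64(195.82674281586566), np.float64(163.73077202838445))
```

>>> step_arm:
  moves:
    - {"dp": [0, 0, -40], "dr": [0, 0, 0], "fingers": 0}
    - {"dp": [-46, -30, -10], "dr": [0, 0, 0], "fingers": 0}
    - {"dp": [-46, -30, -10], "dr": [0, 0, 0], "fingers": 0}
    - {"dp": [-46, -30, 0], "dr": [0, 0, 0], "fingers": 0}
    - {"dp": [-46, -30, 0], "dr": [0, 0, 0], "fingers": 0}
  squeeze: 50

```text
time_s: 0.82
tool_pos: [0.3812, 0.4108, 0.2827]
tool_rot: [180.0, 0.0, 156.5]
force: [1.3, -1.2, 0.1]
grip_width: 0.0872
grasp_force: 0.0
```

>>> step_arm:
  moves:
    - {"dp": [-46, -30, 0], "dr": [0, 0, 0], "fingers": 0}
    - {"dp": [-46, -30, 0], "dr": [0, 0, 0], "fingers": 0}
    - {"dp": [-46, -30, 0], "dr": [0, 0, 0], "fingers": 0}
    - {"dp": [-46, -30, 0], "dr": [0, 0, 0], "fingers": 0}
    - {"dp": [-46, -30, 0], "dr": [0, 0, 0], "fingers": 0}

```text
time_s: 1.45
tool_pos: [0.532, 0.1815, 0.2826]
tool_rot: [180.0, 0.0, 156.5]
force: [1.3, 0.2, 0.1]
grip_width: 0.087
grasp_force: 0.0
```

>>> step_arm:
  moves:
    - {"dp": [0, 0, 0], "dr": [0, 0, 0.18], "fingers": 0}
    - {"dp": [0, 0, 0], "dr": [0, 0, 0.18], "fingers": 0}
    - {"dp": [0, 0, 0], "dr": [0, 0, 0.18], "fingers": 0}
    - {"dp": [0, 0, 0], "dr": [0, 0, 0.18], "fingers": 0}
    - {"dp": [0, 0, 0], "dr": [0, 0, 0.18], "fingers": 0}

```text
time_s: 2.08
tool_pos: [0.5312, 0.183, 0.2824]
tool_rot: [-180.0, 0.0, 104.6]
force: [-0.1, -0.3, -0.1]
grip_width: 0.087
grasp_force: 0.0
```

>>> step_arm:
  moves:
    - {"dp": [0, 0, 0], "dr": [0, 0, 0.18], "fingers": 0}
    - {"dp": [0, 0, 0], "dr": [0, 0, 0.18], "fingers": 0}
    - {"dp": [0, 0, 0], "dr": [0, 0, 0.18], "fingers": 0}
    - {"dp": [0, 0, 0], "dr": [0, 0, 0], "fingers": 0}
    - {"dp": [0, 0, 0], "dr": [0, 0, 0], "fingers": 0}

```text
time_s: 2.7
tool_pos: [0.5312, 0.1831, 0.2825]
tool_rot: [-180.0, 0.0, 74.1]
force: [0.2, 0.5, -0.7]
grip_width: 0.0873
grasp_force: 0.0
```

>>> step_arm:
  moves:
    - {"dp": [-20.5, 22, 0], "dr": [0, 0, 0], "fingers": 0}
    - {"dp": [-20.5, 22, 0], "dr": [0, 0, 0], "fingers": 0}
    - {"dp": [0, 0, 40], "dr": [0, 0, 0], "fingers": 0}
    - {"dp": [0, 0, 40], "dr": [0, 0, 0], "fingers": 0}
    - {"dp": [0, 0, 0], "dr": [0, 0, 0], "fingers": 0}

```text
time_s: 3.32
tool_pos: [0.56, 0.131, 0.1995]
tool_rot: [-179.7, 0.2, 74.1]
force: [0.8, 0.8, 0.3]
grip_width: 0.0873
grasp_force: 0.0
```

Run:
```python
from h import *
print(env.get_obs()['tool_pos'])
s=env.read_camera("scene")[60:240,120:290];t=env.read_camera("top")[120:240,100:240]
out=np.zeros((600,780,3),np.uint8);out[:540,:510]=cv2.resize(s,None,fx=3,fy=3);out[:240,500:780]=cv2.resize(t,None,fx=2,fy=2)
cv2.imwrite("pics/over.png",out[:540,:,::-1])
```

```text
[0.56000237 0.13098369 0.19950771]
```

View pics/over.png

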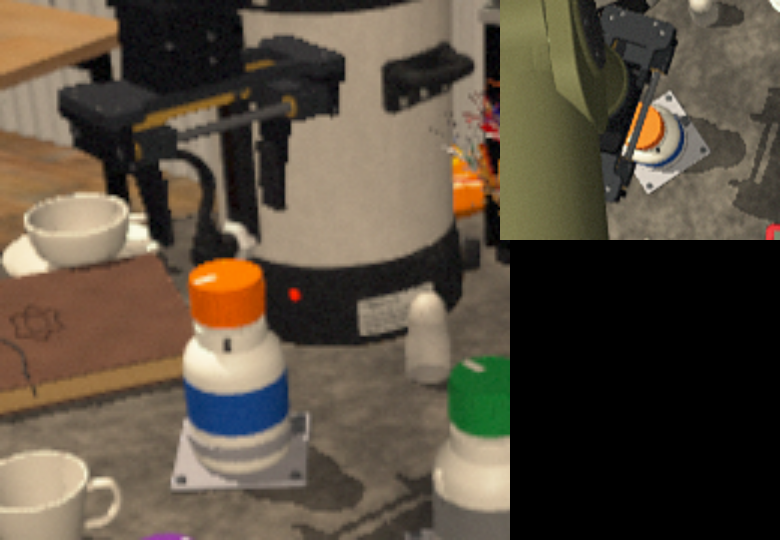

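The fingers straddle the cap, with tips at crop pixels (155,240) and (272,205) and the cap top at (228,272). I'll descend and grip.

>>> step_arm:
  moves:
    - {"dp": [1.5, 2, 25], "dr": [0, 0, 0], "fingers": 0}
    - {"dp": [0, 0, 25], "dr": [0, 0, 0], "fingers": 0}
    - {"dp": [0, 0, 21], "dr": [0, 0, 0], "fingers": 0}
    - {"dp": [0, 0, 0], "dr": [0, 0, 0], "fingers": 0}
    - {"dp": [0, 0, 0], "dr": [0, 0, 0], "fingers": 0}

```text
time_s: 4.05
tool_pos: [0.5661, 0.1328, 0.1338]
tool_rot: [179.8, -0.1, 74.0]
force: [-0.2, -0.3, 0.1]
grip_width: 0.087
grasp_force: 0.0
```

>>> step_arm:
  moves:
    - {"dp": [0, 0, 0], "dr": [0, 0, 0], "fingers": 1}
    - {"dp": [0, 0, 0], "dr": [0, 0, 0], "fingers": 1}
    - {"dp": [0, 0, 0], "dr": [0, 0, 0], "fingers": 1}
    - {"dp": [0, 0, 0], "dr": [0, 0, 0], "fingers": 1}
    - {"dp": [0, 0, 0], "dr": [0, 0, 0], "fingers": 1}
  squeeze: 50

```text
time_s: 4.68
tool_pos: [0.5638, 0.1328, 0.1315]
tool_rot: [-179.9, 0.0, 74.0]
force: [-3.5, 0.5, 2.7]
grip_width: 0.0534
grasp_force: 50.0
```

>>> step_arm:
  moves:
    - {"dp": [0, -1, 2], "dr": [0, 0, 0], "fingers": 1}
    - {"dp": [0, -1, 2], "dr": [0, 0, 0], "fingers": 1}
    - {"dp": [0, 0, 2], "dr": [0, 0, 0], "fingers": 1}
    - {"dp": [0, 0, 0], "dr": [0, 0, 0], "fingers": 1}
    - {"dp": [0, 0, 0], "dr": [0, 0, 0], "fingers": 1}

```text
time_s: 5.3
tool_pos: [0.5639, 0.1328, 0.127]
tool_rot: [179.9, -0.1, 73.9]
force: [-2.6, -0.5, 7.9]
grip_width: 0.0534
grasp_force: 50.0
```

>>> step_arm:
  moves:
    - {"dp": [0, -1, 1.5], "dr": [0, 0, 0], "fingers": 1}
    - {"dp": [0, 0, 1.5], "dr": [0, 0, 0], "fingers": 1}
    - {"dp": [0, 0, 1], "dr": [0, 0, 0], "fingers": 1}
    - {"dp": [0, 0, 0], "dr": [0, 0, 0], "fingers": 1}
    - {"dp": [0, 0, 0], "dr": [0, 0, 0], "fingers": 1}

```text
time_s: 5.92
tool_pos: [0.5639, 0.1328, 0.1256]
tool_rot: [179.8, -0.2, 73.9]
force: [-5.2, -1.9, 20.0]
grip_width: 0.0532
grasp_force: 50.0
```

>>> step_arm:
  moves:
    - {"dp": [0, 0, 0], "dr": [0, 0, -0.15], "fingers": 1}
    - {"dp": [0, 0, 0], "dr": [0, 0, -0.15], "fingers": 1}
    - {"dp": [0, 0, 0], "dr": [0, 0, -0.15], "fingers": 1}
    - {"dp": [0, 0, 0], "dr": [0, 0, -0.15], "fingers": 1}
    - {"dp": [0, 0, 0], "dr": [0, 0, -0.15], "fingers": 1}

```text
time_s: 6.55
tool_pos: [0.5629, 0.1344, 0.1256]
tool_rot: [179.8, -0.1, 117.2]
force: [-7.8, 0.3, 21.6]
grip_width: 0.0534
grasp_force: 50.0
```

Run:
```python
from h import *
o=env.get_obs();print(o['tool_pos'],o['tool_rot'],o['force'],o['wrist_torque'])
s=env.read_camera("scene")[120:210,140:250]
cv2.imwrite("pics/turn.png",cv2.resize(s,None,fx=6,fy=6,interpolation=cv2.INTER_CUBIC)[:,:,::-1])
```

```text
[0.56289385 0.13437046 0.12559812] [ 1.79766545e+02 -7.05572832e-02  1.17193914e+02] [-7.76639576  0.3399145  21.58479262] [-0.17238452  2.13981637 -0.32324414]
```

View pics/turn.png

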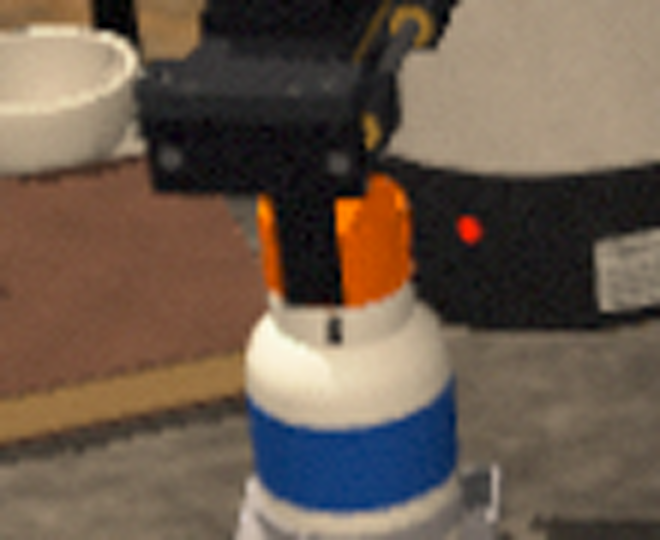

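The finger is at (310,250) on the cap and the cap is fully down. The turning moment is only about 0.3 N m, so the cap is turning with the fingers. I'll finish the turn.

>>> step_arm:
  moves:
    - {"dp": [0, 0, 0], "dr": [0, 0, -0.15], "fingers": 1}
    - {"dp": [0, 0, 0], "dr": [0, 0, -0.15], "fingers": 1}
    - {"dp": [0, 0, 0], "dr": [0, 0, 0], "fingers": 1}
    - {"dp": [0, 0, 0], "dr": [0, 0, 0], "fingers": 1}
    - {"dp": [0, 0, 0], "dr": [0, 0, 0], "fingers": 1}

```text
time_s: 7.22
tool_pos: [0.5628, 0.1339, 0.1256]
tool_rot: [179.8, 0.0, 134.2]
force: [-7.1, -0.1, 20.9]
grip_width: 0.0534
grasp_force: 50.0
```

Run:
```python
from h import *
o=env.get_obs();print(o['tool_pos'],o['tool_rot'],o['force'],o['wrist_torque'])
```

```text
[0.56283935 0.1339481  0.12561768] [1.79798528e+02 4.09081166e-02 1.34152757e+02] [-7.06262938 -0.08334857 20.88470751] [-0.3850022   1.94555583  0.05772945]
```

>>> step_arm:
  moves:
    - {"dp": [0, 0, -3], "dr": [0, 0, 0], "fingers": 1}
    - {"dp": [0, 0, -4], "dr": [0, 0, 0], "fingers": 1}
    - {"dp": [0, 0, -5], "dr": [0, 0, 0], "fingers": 1}
    - {"dp": [0, 0, -5], "dr": [0, 0, 0], "fingers": 1}
    - {"dp": [0, 0, 0], "dr": [0, 0, 0], "fingers": 1}

```text
time_s: 7.85
tool_pos: [0.5617, 0.1327, 0.1383]
tool_rot: [-180.0, 0.0, 134.1]
force: [-0.2, 0.4, -0.9]
grip_width: 0.0535
grasp_force: 50.0
```

>>> step_arm:
  moves:
    - {"dp": [0, 0, -12], "dr": [0, 0, 0], "fingers": 1}
    - {"dp": [0, 0, -15], "dr": [0, 0, 0], "fingers": 1}
    - {"dp": [0, 0, -15], "dr": [0, 0, 0], "fingers": 1}
    - {"dp": [0, 0, -15], "dr": [0, 0, 0], "fingers": 1}
    - {"dp": [0, 0, -6], "dr": [0, 0, 0], "fingers": 1}

```text
time_s: 8.48
tool_pos: [0.5624, 0.1334, 0.2033]
tool_rot: [179.9, 0.1, 134.1]
force: [0.3, -0.2, -0.9]
grip_width: 0.0533
grasp_force: 50.0
```

>>> step_arm:
  moves:
    - {"dp": [0, 0, 0], "dr": [0, 0, 0], "fingers": 1}
    - {"dp": [0, 0, 0], "dr": [0, 0, 0], "fingers": 1}
    - {"dp": [0, 0, 0], "dr": [0, 0, 0], "fingers": 1}
    - {"dp": [0, 0, 0], "dr": [0, 0, 0], "fingers": 1}
    - {"dp": [0, 0, 0], "dr": [0, 0, 0], "fingers": 1}

```text
time_s: 9.1
tool_pos: [0.5617, 0.1332, 0.2014]
tool_rot: [-180.0, -0.0, 134.1]
force: [0.4, 0.7, -0.1]
grip_width: 0.0533
grasp_force: 50.0
```

Run:
```python
from h import *
s=env.read_camera("scene")[100:220,130:260]
cv2.imwrite("pics/lift.png",cv2.resize(s,None,fx=4,fy=4,interpolation=cv2.INTER_CUBIC)[:,:,::-1])
```

```text
(no output)
```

View pics/lift.png

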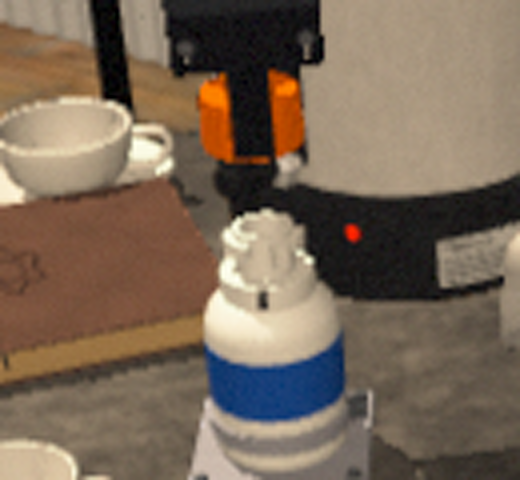

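The cap at crop pixel (250,120) is held level above the open neck at (265,235), clear of it.

```bash
python3 -c "
from cell import env
print(env.sign_off())"
```

```text
the job is handed in; nothing more can be done
None
```

The orange cap was pressed down, turned about 60° counter-clockwise and lifted off; I handed the job in with it gripped level, about 5 cm above the open mouth, after about 9 s of the 42 s; the hand-in gave no verdict.

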